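# Show a sample tube to the inspection camera

### The arm

A 6-joint arm with a two-finger parallel gripper is mounted at the origin on a cart in front of the work surface, level with it; the furniture and walls round the work are solid. World frame = base frame: x ahead of the robot, y to its left, z up, the work surface at z = 0. Lengths are in mm, angles in rad, forces in N, time in s.
With the tool pointing down it reaches from about 275 to 975 mm from the base axis. Payload 8.4 kg.
Tool frame: the origin (TCP) lies between the finger pads; the fingertips stand 11 mm ahead of it and the grasp point (between the pads) lies 8 mm behind it (r.tcp_to_tips is the distance from the TCP to the fingertips, in mm); z points along the fingers, y is the line along which they close (so a half turn about z gives the same grasp; the last joint's range is limited). The gripper opens to 92 mm and grips with 3 to 60 N. Pads are 20 mm wide; open, the fingers measure 128 mm over their backs; the gripper's body (75 mm by 189 mm) begins 69 mm behind the grasp point.
Start: joints at [1.145, 0.353, 1.633, -0, 1.155, -0.002], TCP at [257.016, 569.711, 201.783] pointing down, gripper open.
Joint ranges: [-2.63, 2.63], [-0.92, 2.1], [0.06, 2.66], [-1.3, 4.44], [0, 2.69], [-3.02, 3.02]. Speed limits (rad/s): [2.22, 2.22, 2.79, 3.14, 3.14, 3.14].

### API

Orientations are given as a unit quaternion [w, x, y, z].
In Python, from workcell import r, grab_frame, camera_params, spot_in, trace, landmark_of gives the robot as it stands.
- The arm moves only by the tool apply_moves, never from a script. Its argument "increments" is a list of rows, each an object of numbers: "tx", "ty", "tz": the shift along the tool's x, y, z as a fraction of full scale; "twist": the turn about the tool's z as a fraction of full scale; "jaw": the opening, from -1 (shut) to 1 (fully open). In form: [{"tx": .., "ty": .., "tz": .., "twist": .., "jaw": ..}, ...]. A call has 1 to 12 rows; each row shifts and turns the commanded pose from where the row before left it, along the tool's axes as they then stand; what a row does not reach is not made up. Full scale, the value 1, is 3 cm for a shift and 6 degrees for a turn. A row lasts 1/10 s, in which the tool goes at most 50 mm and 8.59 degrees, less where a joint would pass 70% of its speed; a pose out of reach is approached as far as the arm can. A call with a number of a shift or a turn outside -1 to 1 is refused whole. A call with a gripper value outside its range is refused whole. The fingers move at their own pace and stop on an object; the grip force is fixed at half the most. Time passes only in rows, so rows that do not move let the fingers close. It gives the time, the measured TCP pose, the force, the opening and the grip force at its end, in the units of the state.
- r.get_obs(): the state, without advancing time (a new reading comes with each control period).
- grab_frame(name): name is "side" or "top" or "wrist"; returns the picture (400x640x3 uint8, blue, green, red); there is no depth.
- camera_params(name): a dict with "vfov" (degrees; the focal length in pixels is half the picture's height over the tangent of half this angle, whatever the lens; pixels are square), "cx", "cy" (the principal point, pixels), "rvec" (rotation vector, rad) and "tvec" (3), from world to camera coordinates, as OpenCV has them. Camera axes: x right, y down, z forward; pixel columns grow to the right and rows downward; lengths in mm; the calibration is good to about 2 mm. A picture is of the moment at which its call begins: read the wrist's pose just before it. camera_params takes no time and is no camera call; for the wrist camera it gives the pose at the moment of the call.
- r.sign_off(): hands the job in; it is judged then, once.
Trained networks look in the newest picture that a camera, given by its name, has taken for a name from the list of things; names that differ only in an ending like _2 or _b are one class to them, and where a whole thing is asked for, a point or a joint stands for the part that bears it (a point fixed in the world has none). Each returns a list of dicts, best first, with "confidence" (0 to 1); they miss things now and then, are a little off and sometimes report something else, mostly with a low value. They report only what shows in the picture. A call takes as long as a camera call. They do not tell look-alikes from the thing itself.
- spot_in(camera, target): "xy" ([column, row] as shares, 0 to 1, of the picture: columns of its width, rows of its height, amid what is visible of it).
- trace(camera, target): "mask" (400x640 bool, what is visible of it) and "xy" ([column, row] as shares, 0 to 1, of the picture: columns of its width, rows of its height, amid what is visible of it).
- landmark_of(camera, target): "xy" ([column, row] as shares, 0 to 1, of the picture: columns of its width, rows of its height: a listed point, or the origin of a listed thing).
The state is a dict: "clock": time; "q": joint angles; "joint_velocities": joint speeds; "joint_efforts": joint torques, N m; "position": TCP position; "eef_rot": TCP orientation; "wrist_force": force on the tool from outside, world axes, zero at the start; "torque": the same for the moment, N m; "finger_gap": finger opening in mm; "gripper_force": force on a finger pad.
Only numpy, scipy, OpenCV 4.12 (cv2) and the standard library are available. Lean on these libraries where they do the work, as an engineer would, in place of code of your own. Each camera call takes 0.05 s, during which the arm holds its last target. There are 200 camera calls.

### The job

Take the sample tube with the orange cap out of the white tube rack and hold it up to the inspection camera: the middle of the tube level with the lens, straight in front of it and 12 cm from its front face (above the ring mark on the stand's base board), with the tube leaning 30 degrees from upright directly in line with the camera, tip towards the lens and cap back away from it. Finish while holding it still there in the gripper. Do not bump the camera or its stand, and leave the rack, the other tubes, the reagent bottle, the timer and the petri dish standing where they are.

Things in the scene. Friction and masses are not known exactly. Their poses are not given: they have to be found in the camera images.
- tube_orange_mid (a point): Tube to show: closed 50 ml tube, orange cap, white scale, 115 mm tall, 50 g. Body 28 mm across, conical tip; cap 34 mm across over the top 14 mm. This point is half-way up its axis (57.5 mm above the tip); z towards the cap. Starts upright in one of the rack's places, tip 5 mm above the worktop, body bare for 43 mm between rack top and cap; sits with 1.5 mm play and lifts straight out.
- rack: White open tube rack, 234 mm long (its x), 64 mm wide (its y), 58 mm high, loose, 0.8 kg; origin at the centre of its underside. Four places in a row along its x, at x = -84, -28, 28, 84 mm, holes 31 mm across, each holding a tube. Neighbouring caps are 22 mm apart; across the row (along y) nothing stands in the way.
- tube_blue_a_mid (a point): 50 ml screw-cap tube of the same size and shape as the orange-capped one (115 mm tall, body 28 mm, cap 34 mm), blue cap; this point is half-way up on its axis, 57.5 mm above its tip, z along the axis towards the cap
- tube_blue_b_mid (a point): 50 ml screw-cap tube of the same size and shape as the orange-capped one (115 mm tall, body 28 mm, cap 34 mm), blue cap; this point is half-way up on its axis, 57.5 mm above its tip, z along the axis towards the cap
- tube_blue_pink_mid (a point): 50 ml screw-cap tube of the same size and shape as the orange-capped one (115 mm tall, body 28 mm, cap 34 mm), blue cap, pink sample in the tip; this point is half-way up on its axis, 57.5 mm above its tip, z along the axis towards the cap
- camera_stand: Inspection camera on a fixed stand. White base board 300 x 100 x 8 mm with a black 56 mm ring mark round a red dot; at its far end a 14 mm post, 218 mm high, with a grey 46 mm camera head and black 38 mm round lens looking level along the board. Origin on the worktop under the red dot; x from dot to camera, z up. Board x = -60 to 240 mm; lens front x = 120; head to x = 201, z = 193 mm.
- lens (a point): Centre of the lens's front face, 170 mm above the worktop; axes as those of the stand (the lens looks along -x).
- viewing_point (a point): Point in the air where the middle of the tube must be: on the lens axis, 120 mm in front of the lens, 170 mm above the worktop, straight above the red dot. Its z axis is the wanted direction of the tube's axis from tip to cap: leaning 30 degrees (0.52 rad) from upright, away from the lens; its y axis is level, across the lens axis.
- reagent_bottle: Brown reagent bottle with a red cap, 48 mm in diameter, 93 mm tall, loose bystander; origin at the centre of its underside.
- timer: White bench timer with a red and two blue keys, 62 x 65 x 20 mm, loose bystander; origin at the centre of its underside.
- petri_dish: Closed petri dish, 91 mm in diameter, 15 mm high, loose bystander; origin at the centre of its underside.
Things that resemble listed ones, but are neither listed nor needed, are in the scene too. Several things look just like the part that bears tube_orange_mid: the one meant starts nearest to the robot's base.

How it is judged (in metres and radians):
On the way:
1. the orange-capped tube is out of the rack, its middle more than 125 mm above the worktop, carried by the gripper (height (world z) of tube_orange_mid above 0.125 m and contact force between the fingers and tube_orange above 0.3 N), for 0.2 s.
At the end, for the whole second after the job is handed in: Middle of the orange-capped tube within 20 mm of the viewing point, axis within 0.2 rad of the wanted lean, cap up; held at rest in the fingers, touching neither rack nor stand. Other tubes upright (0.3 rad); they, the rack, bottle, timer and dish within 30 mm of their starts (distance between tube_orange_mid and viewing_point below 0.02 m and angle between the z axis of tube_orange_mid and the z axis of viewing_point, either way round below 0.2 rad and angle between tube_orange_mid's own z axis and vertical below 1 rad and contact force between the fingers and tube_orange above 0.3 N and contact force between tube_orange and camera_stand below 0.05 N and contact force between tube_orange and rack below 0.05 N and linear speed of tube_orange below 0.02 m/s and angular speed of tube_orange below 0.15 rad/s and distance of each of tube_blue_a_mid, tube_blue_b_mid, tube_blue_pink_mid, rack, reagent_bottle, timer, petri_dish from where it was at the start of the episode below 0.03 m and angle between each of tube_blue_a_mid, tube_blue_b_mid, tube_blue_pink_mid's own z axis and vertical below 0.3 rad); the arm keeps its last pose, push and grip.
It fails at once if the camera or its stand is bumped (over 4 N) by the robot or the tube (contact force between any of the arm, the fingers, tube_orange and camera_stand above 4 N).
It fails at once if another tube, the rack, the reagent bottle, the timer or the petri dish is moved more than 30 mm, or another tube tips more than 0.3 rad (not (distance of each of tube_blue_a_mid, tube_blue_b_mid, tube_blue_pink_mid, rack, reagent_bottle, timer, petri_dish from where it was at the start of the episode below 0.03 m and angle between each of tube_blue_a_mid, tube_blue_b_mid, tube_blue_pink_mid's own z axis and vertical below 0.3 rad)).
It also fails if it takes over 32 s, if anything falls off the work surface, if the arm or the gripper's body presses on something with over 40 N, if the wrist force passes 120 N, or if a joint passes its speed limit or range.

## Working session

There is one attempt and no reset: what is moved stays moved. The work goes in short steps, Python scripts to look and compute and a tool call to move; the robot and the scene stay as the last step left them, time stands still between calls to the robot, and variables do not carry over. Pictures are saved under pics/ and viewed, at most 10 in all, crops included, and the job is handed in when it is done.

Besides the shell and the picture viewer there is one more tool, called as name(argument=value, ...), one argument or row to a line, values as JSON. apply_moves: Moves the arm, as the interface text tells. Shift numbers are shares of 3 cm and turn numbers shares of 6 degrees, none past 1 either way. Its arguments: {"type":"object","properties":{"increments":{"type":"array"}},"required":["increments"]}

```bash
mkdir -p pics
cat > h.py <<'E'
import numpy as np, cv2
from workcell import r, grab_frame, camera_params, spot_in, trace, landmark_of
def cam(n):
    p=camera_params(n); f=200/np.tan(np.radians(p["vfov"])/2)
    K=np.array([[f,0,p["cx"]],[0,f,p["cy"]],[0,0,1]]); R=cv2.Rodrigues(np.float64(p["rvec"]))[0]
    return K,R,np.float64(p["tvec"]).ravel()
def ray(n,uv):
    K,R,t=cam(n); d=R.T@np.linalg.solve(K,[uv[0],uv[1],1]); return -R.T@t,d
def at_z(n,uv,z):
    o,d=ray(n,uv); return o+d*(z-o[2])/d[2]
def proj(n,X):
    K,R,t=cam(n); c=(np.atleast_2d(X)@R.T+t)@K.T; return c[:,:2]/c[:,2:]
def tri(a,b):
    (o1,d1),(o2,d2)=ray(*a),ray(*b)
    s=np.linalg.lstsq(np.c_[d1,-d2],o2-o1,rcond=None)[0]
    p,q=o1+s[0]*d1,o2+s[1]*d2; return (p+q)/2,np.linalg.norm(p-q)
E
cat > a.py <<'E'
from h import *
Z={'tube_orange_mid':62.5,'tube_blue_a_mid':62.5,'rack':0,'camera_stand':0,'lens':170,'viewing_point':170,'reagent_bottle':0,'timer':0,'petri_dish':0}
for n in ('side','top'):
    cv2.imwrite(f'pics/{n}0.png',grab_frame(n))
    K,R,t=cam(n); print(n,(-R.T@t).round(),K[0,0])
    for k in Z:
        for o in landmark_of(n,k)[:6]:
            uv=np.array(o["xy"])*[640,400]
            print(k,uv.round(),round(o["confidence"],2),at_z(n,uv,Z[k]).round())
E
python3 a.py; python3 -c "
from workcell import r;print(r.get_obs())"
```

```text
side [ 441. -667.  670.] 366.6609928985854
tube_orange_mid [272. 284.] 0.89 [ 436. -164.   62.]
tube_orange_mid [304. 338.] 0.88 [ 485. -297.   62.]
tube_orange_mid [331. 246.] 0.82 [578. -74.  62.]
tube_orange_mid [343. 336.] 0.69 [ 555. -305.   62.]
tube_blue_a_mid [347. 291.] 0.94 [ 586. -207.   62.]
tube_blue_a_mid [305. 304.] 0.51 [ 498. -223.   62.]
rack [308. 305.] 0.9 [ 508. -181.    0.]
rack [295. 284.] 0.45 [ 489. -120.    0.]
camera_stand [302. 230.] 0.61 [528.  59.   0.]
lens [356. 177.] 0.61 [660.  41. 170.]
reagent_bottle [403. 260.] 0.87 [761. -90.   0.]
reagent_bottle [303. 236.] 0.59 [528.  34.   0.]
top [ 457.   -2. 1273.] 376.9645765471314
tube_orange_mid [420. 210.] 0.71 [ 550. -303.   62.]
tube_orange_mid [347. 202.] 0.7 [585. -68.  62.]
tube_orange_mid [414. 231.] 0.6 [ 485. -279.   62.]
tube_orange_mid [376. 250.] 0.55 [ 428. -156.   62.]
tube_blue_a_mid [385. 200.] 0.67 [ 587. -190.   62.]
tube_blue_a_mid [305. 181.] 0.21 [656.  65.  62.]
rack [380. 225.] 0.93 [ 510. -182.    0.]
camera_stand [312. 214.] 0.63 [554.  47.   0.]
lens [309. 178.] 0.56 [649.  47. 1
[... 284 characters left out ...]
0, 'q': array([ 1.14459819e+00,  3.52980105e-01,  1.63342964e+00,  8.11699071e-08,
        1.15521763e+00, -2.41295351e-03]), 'joint_velocities': array([-0.00085981, -0.00092171, -0.00101798, -0.00019063,  0.00172037,
        0.00076819]), 'joint_efforts': array([ 1.90422325e-03, -5.93756068e+01, -3.34582722e+01,  7.02336780e-02,
        1.55064458e-02,  3.72955299e-05]), 'position': array([257.00717843, 569.68924557, 201.78269645]), 'eef_rot': array([-3.72912888e-06,  2.10310553e-01,  9.77634631e-01, -1.69591895e-05]), 'wrist_force': array([-0.77463502,  0.29290668,  0.14221043]), 'torque': array([ 0.00952852, -0.01645608,  0.01183761]), 'gripper_force': 0.0, 'finger_gap': 91.9737671231338}
```

View pics/side0.png

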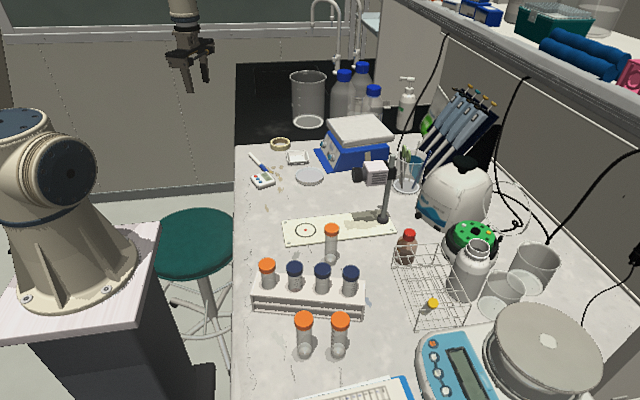

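View pics/top0.png

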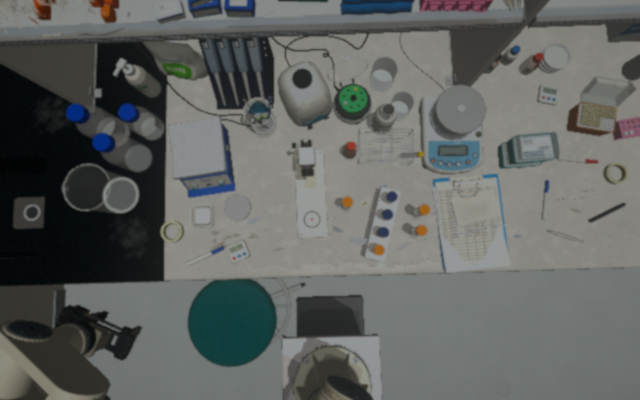

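```bash
cat > b.py <<'E'
from h import *
S,T=cv2.imread('pics/side0.png'),cv2.imread('pics/top0.png')
def blobs(I,lo,hi,box,amin=15):
    m=cv2.inRange(cv2.cvtColor(I,cv2.COLOR_BGR2HSV),lo,hi); M=np.zeros_like(m);x0,y0,x1,y1=box;M[y0:y1,x0:x1]=m[y0:y1,x0:x1]
    n,_,st,c=cv2.connectedComponentsWithStats(M); return [(c[i].round(1),st[i,4],st[i,:4]) for i in range(1,n) if st[i,4]>=amin]
print('S orange',blobs(S,(5,120,80),(20,255,255),(240,210,370,340)))
print('S blue',blobs(S,(105,60,20),(130,255,160),(240,250,370,300)))
print('T orange',blobs(T,(5,120,80),(20,255,255),(330,190,440,265)))
print('T blue',blobs(T,(105,60,20),(130,255,160),(370,185,410,240),8))
print('S red',blobs(S,(0,80,60),(8,255,255),(280,210,330,245),1),blobs(S,(170,80,60),(180,255,255),(280,210,330,245),1))
print('T red',blobs(T,(0,60,60),(8,255,255),(300,205,325,232),1),blobs(T,(170,60,60),(180,255,255),(300,205,325,232),1))
for n in ('side','top'):
    grab_frame(n)
    for t in ('camera_stand','rack','tube_orange_mid'):
        for i,o in enumerate(trace(n,t)[:5]):
            m=o['mask']; ys,xs=np.nonzero(m); print(n,t,round(o['confidence'],2),m.sum(),xs.min(),ys.min(),xs.max(),ys.max(),cv2.minAreaRect(np.c_[xs,ys].astype(np.float32)))
print(proj('top',[[0,0,0]]),proj('side',[[0,0,0]]))
out=np.hstack([cv2.resize(S[160:250,270:410],None,fx=3,fy=3,interpolation=2),cv2.resize(T[135:240,285:395],None,fx=3,fy=3,interpolation=2)[:270]])
cv2.imwrite('pics/c1.png',out)
E
python3 b.py
```

```text
S orange [(array([331.2, 229.2]), np.int32(161), array([324, 223,  15,  14], dtype=int32)), (array([266.4, 265.4]), np.int32(220), array([258, 258,  17,  16], dtype=int32)), (array([303.2, 319.9]), np.int32(319), array([294, 310,  19,  21], dtype=int32)), (array([339.7, 320.6]), np.int32(316), array([331, 311,  19,  20], dtype=int32))]
S blue [(array([293.7, 266.6]), np.int32(158), array([286, 261,  16,  12], dtype=int32)), (array([322.1, 268.6]), np.int32(163), array([314, 263,  17,  12], dtype=int32)), (array([350.5, 271.5]), np.int32(165), array([343, 266,  16,  13], dtype=int32))]
T orange [(array([347. , 201.6]), np.int32(83), array([342, 197,  11,  10], dtype=int32)), (array([423.9, 209.4]), np.int32(86), array([419, 205,  11,  10], dtype=int32)), (array([421.2, 230. ]), np.int32(84), array([416, 226,  11,   9], dtype=int32)), (array([378.5, 249.5]), np.int32(82), array([374, 245,  10,  10], dtype=int32))]
T blue [(array([391.4, 196.2]), np.int32(70), array([387, 192,  10,   9], dtype=int32)), (array([387., 214.]), np.int32(69), array([383, 210,   9,   9], dtype=int32)), (array
[... 1334 characters left out ...]
292 139 326 236 ((309.4259033203125, 187.73965454101562), (98.06578826904297, 30.006954193115234), 86.633544921875)
top rack 0.7 1027 363 188 398 261 ((380.9053649902344, 224.16407775878906), (21.7811222076416, 72.33448791503906), 12.87500286102295)
top tube_orange_mid 0.67 157 409 226 426 236 ((417.5, 231.0), (10.0, 17.0), 90.0)
top tube_orange_mid 0.56 168 411 205 429 216 ((419.9053955078125, 210.43243408203125), (10.357135772705078, 18.741485595703125), 80.53767395019531)
top tube_orange_mid 0.53 121 341 197 352 209 ((346.5, 203.0), (11.0, 12.0), 0.0)
top tube_orange_mid 0.49 84 373 246 383 254 ((378.0, 250.0), (8.0, 10.0), 90.0)
[[331.31096897 384.81569279]] [[ 82.28080129 270.70503907]]
```

View pics/c1.png

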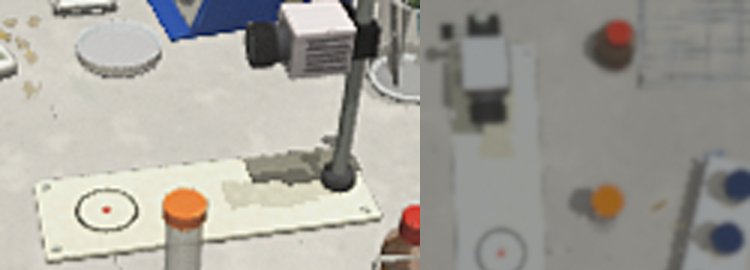

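```bash
cat > c.py <<'E'
from h import *
p=lambda n,uv,z:at_z(n,np.array(uv)+0.0,z).round(1)
print('dot',p('side',(305.2,229.7),8),p('top',(311.6,219.2),8))
a,b,c=[p('side',u,8) for u in ((286,246),(396.7,231.7),(282.3,220.7))]
print('corners',a,b,c,'yaw long',np.degrees(np.arctan2(*(b-a)[1::-1])),np.linalg.norm(b-a),'short',np.degrees(np.arctan2(*(c-a)[1::-1]))-90,np.linalg.norm(c-a))
T=cv2.imread('pics/top0.png')
# board right edge in top
g=cv2.cvtColor(T,cv2.COLOR_BGR2GRAY).astype(float)
for row in range(165,235,10):
    L=np.diff(g[row,288:335]); print(row,288+L.argmax(),288+L.argmin(),p('top',(289+L.argmax(),row+.5),8)[:2],p('top',(289+L.argmin(),row+.5),8)[:2])
print('lens tri',tri(('side',(355.7,175)),('top',(308,175))), 'top', p('top',(307.5,175.7),170))
print('caps')
print('tri orange',tri(('side',(266.9,265.9)),('top',(379,250))))
for u in [(379,250),(383.5,232.4),(387.5,214.5),(391.9,196.7)]: print('top',p('top',u,117))
for u in [(266.9,265.9),(294.2,267.1),(322.6,269.1),(351,272)]: print('side',p('side',u,115))
E
python3 c.py
```

```text
dot [535.4  50.    8. ] [536.3  49.    8. ]
corners [479.   -2.6   8. ] [775.   4.   8.] [478.7  95.9   8. ] yaw long 1.2773293746862147 296.0735719377871 short 0.1745043726448472 98.50045685173242
165 314 292 [719.3  32.5] [721.7 107.6]
175 313 301 [684.8  36.9] [686.1  77.7]
185 295 323 [652.4  98.9] [649.4   3.9]
195 296 324 [618.1  96.3] [615.1   1.5]
205 296 325 [584.1  97. ] [581.   -0.8]
215 297 303 [550.2  94.4] [549.6  74.2]
225 318 304 [514.4  24.8] [515.8  71.7]
lens tri (array([659.45572648,  49.26909688, 170.99410289]), np.float64(3.880674728634603)) top [655.6  51.2 170. ]
caps
tri orange (array([ 429.65514301, -158.04328549,  113.30737261]), np.float64(0.19413498179255284))
top [ 429.6 -157.5  117. ]
top [ 482.5 -173.7  117. ]
top [ 536.8 -188.5  117. ]
top [ 591.3 -204.6  117. ]
side [ 429.8 -159.6  115. ]
side [ 483.2 -171.5  115. ]
side [ 538.2 -185.8  115. ]
side [ 592.3 -202.2  115. ]
```

apply_moves(
  increments=[
    {"tx": 0,"ty": 0,"tz": 0,"twist": -0.73,"jaw": 1},
    {"tx": 0,"ty": 0,"tz": 0,"twist": -0.73,"jaw": 1},
    {"tx": -0.46,"ty": -0.84,"tz": 0,"twist": 0,"jaw": 1},
    {"tx": -0.46,"ty": -0.84,"tz": 0,"twist": 0,"jaw": 1},
    {"tx": -0.46,"ty": -0.84,"tz": 0,"twist": 0,"jaw": 1},
    {"tx": -0.46,"ty": -0.84,"tz": 0,"twist": 0,"jaw": 1},
    {"tx": -0.46,"ty": -0.84,"tz": 0,"twist": 0,"jaw": 1},
    {"tx": -0.46,"ty": -0.84,"tz": 0,"twist": 0,"jaw": 1},
    {"tx": -0.46,"ty": -0.84,"tz": 0,"twist": 0,"jaw": 1},
    {"tx": -0.46,"ty": -0.84,"tz": 0,"twist": 0,"jaw": 1},
    {"tx": -0.46,"ty": -0.84,"tz": 0,"twist": 0,"jaw": 1},
    {"tx": -0.46,"ty": -0.84,"tz": 0,"twist": 0,"jaw": 1},
  ],
)

```text
clock: 2.6
position: [322.7, 288.9, 201.9]
eef_rot: [0.0, 0.135, 0.991, 0.0]
wrist_force: [0.5, -1.0, 1.0]
finger_gap: 92.0
gripper_force: 0.0
```

apply_moves(
  increments=[
    {"tx": -0.46,"ty": -0.84,"tz": 0,"twist": 0,"jaw": 1},
    {"tx": -0.46,"ty": -0.84,"tz": 0,"twist": 0,"jaw": 1},
    {"tx": -0.46,"ty": -0.84,"tz": 0,"twist": 0,"jaw": 1},
    {"tx": -0.46,"ty": -0.84,"tz": 0,"twist": 0,"jaw": 1},
    {"tx": -0.46,"ty": -0.84,"tz": 0,"twist": 0,"jaw": 1},
    {"tx": -0.46,"ty": -0.84,"tz": 0,"twist": 0,"jaw": 1},
    {"tx": -0.46,"ty": -0.84,"tz": 0,"twist": 0,"jaw": 1},
    {"tx": -0.46,"ty": -0.84,"tz": 0,"twist": 0,"jaw": 1},
    {"tx": -0.46,"ty": -0.84,"tz": 0,"twist": 0,"jaw": 1},
    {"tx": -0.46,"ty": -0.84,"tz": 0,"twist": 0,"jaw": 1},
    {"tx": -0.46,"ty": -0.84,"tz": 0,"twist": 0,"jaw": 1},
    {"tx": -0.46,"ty": -0.84,"tz": 0,"twist": 0,"jaw": 1},
  ],
)

```text
clock: 3.8
position: [401.4, -47.0, 202.0]
eef_rot: [0.0, 0.135, 0.991, 0.0]
wrist_force: [0.2, 0.1, 0.9]
finger_gap: 92.1
gripper_force: 0.0
```

apply_moves(
  increments=[
    {"tx": -0.46,"ty": -0.84,"tz": 0,"twist": 0,"jaw": 1},
    {"tx": -0.46,"ty": -0.84,"tz": 0,"twist": 0,"jaw": 1},
    {"tx": -0.46,"ty": -0.84,"tz": 0,"twist": 0,"jaw": 1},
    {"tx": -0.2,"ty": -0.4,"tz": 0,"twist": 0,"jaw": 1},
    {"tx": 0,"ty": 0,"tz": 0,"twist": 0,"jaw": 1},
    {"tx": 0,"ty": 0,"tz": 0,"twist": 0,"jaw": 1},
  ],
)

```text
clock: 4.4
position: [423.0, -142.2, 201.6]
eef_rot: [-0.0, 0.135, 0.991, 0.0]
wrist_force: [0.2, -0.6, -0.3]
finger_gap: 92.0
gripper_force: 0.0
```

```bash
cat > d.py <<'E'
from h import *
o=r.get_obs(); print(o['position'],o['eef_rot'],o['clock'])
W=grab_frame('wrist'); cv2.imwrite('pics/w1.png',W)
hsv=cv2.cvtColor(W,cv2.COLOR_BGR2HSV)
for nm,lo,hi in (('or',(5,120,60),(20,255,255)),('bl',(105,60,20),(130,255,160))):
    n,_,st,c=cv2.connectedComponentsWithStats(cv2.inRange(hsv,lo,hi))
    for i in range(1,n):
        if st[i,4]>200: print(nm,c[i].round(1),st[i],at_z('wrist',c[i]+.5,120).round(1),at_z('wrist',c[i]+.5,113).round(1))
print('expect',proj('wrist',[[429.7,-158.5,120]]))
E
python3 d.py
```

```text
[ 422.99013681 -142.16231428  201.62454682] [-3.28283499e-04  1.35391007e-01  9.90792154e-01  2.72894457e-04] 4.4
or [312.1 214.5] [ 292  194   41   43 1408] [ 428.8 -155.   120. ] [ 430.9 -155.9  113. ]
or [561.5 347.3] [544 314  26  66 412] [607.5  24.3 120. ] [614.3  28.2 113. ]
or [ 90.5 350.4] [ 84 317  19  63 366] [ 498.  -380.9  120. ] [ 501.9 -387.7  113. ]
or [198.8 373.1] [180 363  40  24 767] [ 546.7 -296.6  120. ] [ 551.9 -301.2  113. ]
bl [311.8 276.4] [ 292  256   40   41 1301] [ 480.9 -170.4  120. ] [ 484.4 -171.7  113. ]
bl [313.1 320.1] [297 313  33  13 333] [ 521.4 -181.   120. ] [ 526.  -182.6  113. ]
bl [312.8 383.5] [ 295  366   36   34 1058] [ 585.6 -199.8  120. ] [ 591.9 -201.9  113. ]
expect [[308.78203829 217.1609362 ]]
```

View pics/w1.png

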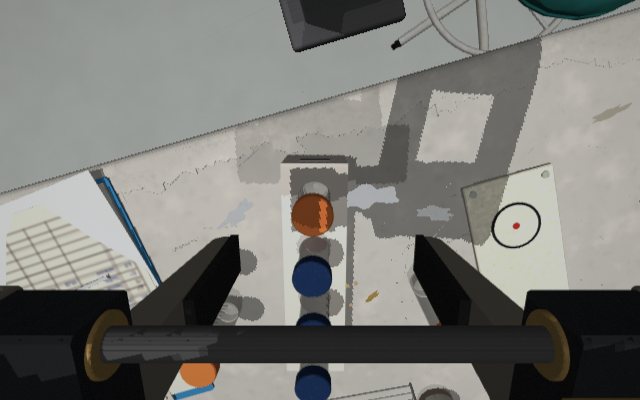

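apply_moves(
  increments=[
    {"tx": -0.35,"ty": -0.42,"tz": 0,"twist": 0,"jaw": 1},
    {"tx": 0,"ty": 0,"tz": 0.7,"twist": 0,"jaw": 1},
    {"tx": 0,"ty": 0,"tz": 0.8,"twist": 0,"jaw": 1},
    {"tx": 0,"ty": 0,"tz": 0.7,"twist": 0,"jaw": 1},
    {"tx": 0,"ty": 0,"tz": 0.48,"twist": 0,"jaw": 1},
    {"tx": 0,"ty": 0,"tz": 0,"twist": 0,"jaw": 1},
    {"tx": 0,"ty": 0,"tz": 0,"twist": 0,"jaw": 1},
  ],
)

```text
clock: 5.15
position: [430.5, -157.7, 121.6]
eef_rot: [-0.0, 0.135, 0.991, 0.0]
wrist_force: [0.1, -0.1, 0.6]
finger_gap: 92.3
gripper_force: 0.0
```

apply_moves(
  increments=[
    {"tx": 0,"ty": 0,"tz": 0,"twist": 0,"jaw": -1},
    {"tx": 0,"ty": 0,"tz": 0,"twist": 0,"jaw": -1},
    {"tx": 0,"ty": 0,"tz": 0,"twist": 0,"jaw": -1},
    {"tx": 0,"ty": 0,"tz": 0,"twist": 0,"jaw": -1},
    {"tx": 0,"ty": 0,"tz": 0,"twist": 0,"jaw": -1},
    {"tx": 0,"ty": 0,"tz": 0,"twist": 0,"jaw": -1},
  ],
)

```text
clock: 5.75
position: [430.2, -157.8, 121.5]
eef_rot: [0.0, 0.135, 0.991, -0.0]
wrist_force: [-0.2, -0.1, 0.2]
finger_gap: 46.0
gripper_force: 0.0
```

apply_moves(
  increments=[
    {"jaw": -1},
    {"jaw": -1},
    {"jaw": -1},
    {"jaw": -1},
    {"jaw": -1},
  ],
)

```text
validation failed for argument at $.in...
```

apply_moves(
  increments=[
    {"tx": 0,"ty": 0,"tz": 0,"twist": 0,"jaw": -1},
    {"tx": 0,"ty": 0,"tz": 0,"twist": 0,"jaw": -1},
    {"tx": 0,"ty": 0,"tz": 0,"twist": 0,"jaw": -1},
    {"tx": 0,"ty": 0,"tz": 0,"twist": 0,"jaw": -1},
  ],
)

```text
clock: 6.15
position: [430.1, -157.8, 121.3]
eef_rot: [-0.0, 0.135, 0.991, -0.0]
wrist_force: [0.0, 0.5, -0.2]
finger_gap: 14.0
gripper_force: 0.0
```

Run:
```python
from h import *
W=grab_frame('wrist'); S=grab_frame('side')
cv2.imwrite('pics/w2.png',np.vstack([W[100:400,120:520],cv2.resize(S[200:330,230:380],(400,347),interpolation=2)])[:600])
print(r.get_obs()['finger_gap'],r.get_obs()['clock'])
```

```text
5.608349522145801 6.25
```

View pics/w2.png

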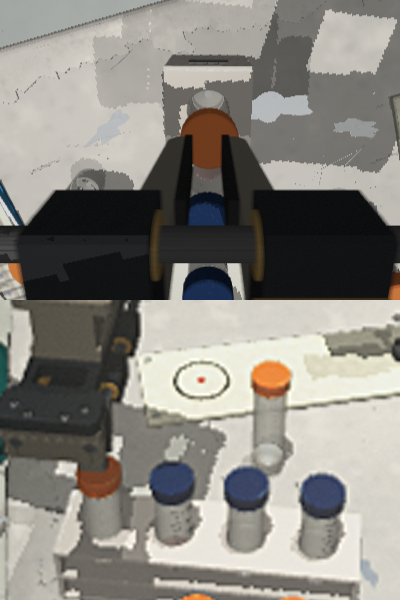

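```bash
python3 -c "
from workcell import r
print(r.tcp_to_tips,[a for a in dir(r) if a[0]!='_'],r.get_obs()['position'],r.get_obs()['wrist_force'])"
```

```text
11.0 ['PlanningError', 'get_obs', 'sign_off', 'tcp_to_tips'] [ 430.14595431 -157.75509488  121.37199401] [-0.15197546 -0.28945377 -0.38118986]
```

apply_moves(
  increments=[
    {"tx": 0,"ty": 0,"tz": -0.2,"twist": 0,"jaw": 0.2},
    {"tx": 0,"ty": 0,"tz": 0,"twist": 0,"jaw": 0.2},
    {"tx": 0,"ty": 0,"tz": 0,"twist": 0,"jaw": 0.2},
    {"tx": 0,"ty": 0,"tz": 0,"twist": 0,"jaw": 0.2},
    {"tx": 0,"ty": 0,"tz": 0,"twist": 0,"jaw": 0.2},
    {"tx": 0,"ty": 0,"tz": 0,"twist": 0,"jaw": 0.2},
    {"tx": 0,"ty": 0,"tz": 0,"twist": 0,"jaw": 0.2},
    {"tx": 0,"ty": 0,"tz": 0,"twist": 0,"jaw": 0.2},
  ],
)

```text
clock: 7.05
position: [430.1, -157.8, 127.4]
eef_rot: [-0.0, 0.135, 0.991, 0.0]
wrist_force: [-0.7, 0.1, -0.2]
finger_gap: 55.0
gripper_force: 0.0
```

Run:
```python
from h import *
print(proj('side',[[430,-158,z] for z in (105,110,115,120,125,130)]).round(1))
S=grab_frame('side'); W=grab_frame('wrist')
cv2.imwrite('pics/s3.png',np.hstack([cv2.resize(S[225:305,230:330],(500,400),interpolation=2),cv2.resize(W[150:400,220:400],(288,400))]))
for i,c in enumerate([(429.7,-158)]): 
    a=np.linspace(0,6.28,8); print(proj('side',np.c_[c[0]+17*np.cos(a),c[1]+17*np.sin(a),np.full(8,120)]).round(0).tolist())
```

```text
[[267.3 268.7]
 [267.1 267. ]
 [267.  265.3]
 [266.8 263.6]
 [266.6 261.9]
 [266.4 260.1]]
[[275.0, 263.0], [272.0, 258.0], [264.0, 258.0], [259.0, 262.0], [259.0, 267.0], [265.0, 270.0], [272.0, 268.0], [275.0, 263.0]]
```

View pics/s3.png

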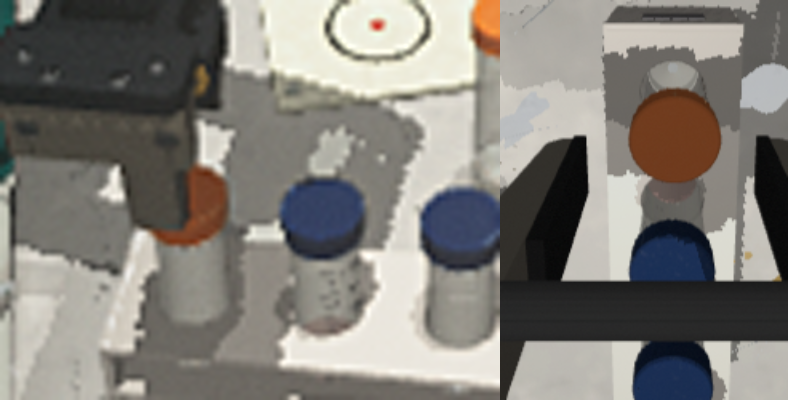

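apply_moves(
  increments=[
    {"tx": 0,"ty": 0,"tz": 0.25,"twist": 0,"jaw": 0.2},
    {"tx": 0,"ty": 0,"tz": 0.26,"twist": 0,"jaw": 0.2},
    {"tx": 0,"ty": 0,"tz": 0,"twist": 0,"jaw": 0.2},
    {"tx": 0,"ty": 0,"tz": 0,"twist": 0,"jaw": -1},
    {"tx": 0,"ty": 0,"tz": 0,"twist": 0,"jaw": -1},
    {"tx": 0,"ty": 0,"tz": 0,"twist": 0,"jaw": -1},
    {"tx": 0,"ty": 0,"tz": 0,"twist": 0,"jaw": -1},
    {"tx": 0,"ty": 0,"tz": 0,"twist": 0,"jaw": -1},
  ],
)

```text
clock: 7.95
position: [430.2, -157.8, 112.2]
eef_rot: [0.0, 0.135, 0.991, -0.0]
wrist_force: [0.1, -0.2, -0.3]
finger_gap: 17.6
gripper_force: 0.0
```

Run:
```python
from h import *
o=r.get_obs(); p=o['position']; print(p,o['finger_gap'],o['clock'])
W=grab_frame('wrist'); S=grab_frame('side'); T=grab_frame('top')
print('gap',r.get_obs()['finger_gap'])
print('tip proj wrist',proj('wrist',[p-[0,0,11],[429.7,-158,120],[429.7,-158,106]]).round(),'side',proj('side',[p-[0,0,11],[429.7,-158,120]]).round())
cv2.imwrite('pics/s4.png',np.hstack([cv2.resize(S[225:305,240:310],(350,400),interpolation=2),cv2.resize(W[150:400,220:400],(288,400)),cv2.resize(T[220:270,360:400],(160,200))[:,:].repeat(2,0)]))
```

```text
[ 430.23507501 -157.78987212  112.22949091] 17.616599360706076 7.95
gap 5.387360532434644
tip proj wrist [[327. 237.]
 [326. 249.]
 [326. 239.]] side [[268. 270.]
 [267. 264.]]
```

View pics/s4.png

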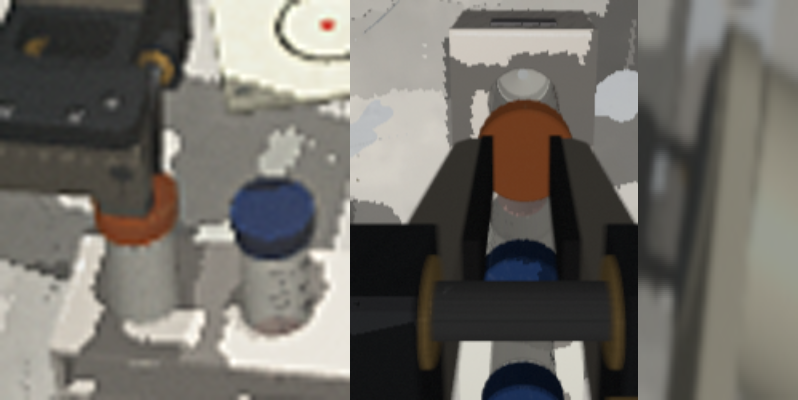

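apply_moves(
  increments=[
    {"tx": 0,"ty": 0,"tz": -0.3,"twist": 0,"jaw": 0.1},
    {"tx": 0,"ty": 0,"tz": 0,"twist": 0,"jaw": 0.1},
    {"tx": 0,"ty": 0,"tz": 0,"twist": 0,"jaw": 0.1},
    {"tx": 0,"ty": 0,"tz": 0,"twist": 0,"jaw": 0.1},
    {"tx": 0,"ty": 0,"tz": 0,"twist": 0,"jaw": 0.1},
    {"tx": 0,"ty": 0,"tz": 0,"twist": 0,"jaw": 0.1},
    {"tx": 0,"ty": 0,"tz": 0,"twist": 0,"jaw": 0.1},
    {"tx": 0,"ty": 0,"tz": 0.35,"twist": 0,"jaw": 0.1},
    {"tx": 0,"ty": 0,"tz": 0.35,"twist": 0,"jaw": 0.1},
    {"tx": 0,"ty": 0,"tz": 0,"twist": 0,"jaw": -1},
    {"tx": 0,"ty": 0,"tz": 0,"twist": 0,"jaw": -1},
    {"tx": 0,"ty": 0,"tz": 0,"twist": 0,"jaw": -1},
  ],
)

```text
clock: 9.3
position: [430.2, -157.8, 100.0]
eef_rot: [-0.0, 0.135, 0.991, 0.0]
wrist_force: [-0.5, -0.5, -0.3]
finger_gap: 31.7
gripper_force: 30.0
```

apply_moves(
  increments=[
    {"tx": 0,"ty": 0,"tz": 0,"twist": 0,"jaw": -1},
    {"tx": 0,"ty": 0,"tz": 0,"twist": 0,"jaw": -1},
  ],
)

```text
clock: 9.5
position: [430.3, -157.8, 100.3]
eef_rot: [0.0, 0.135, 0.991, -0.0]
wrist_force: [0.8, 0.4, -0.6]
finger_gap: 31.5
gripper_force: 30.0
```

apply_moves(
  increments=[
    {"tx": 0,"ty": 0,"tz": -0.3,"twist": 0,"jaw": -1},
    {"tx": 0,"ty": 0,"tz": -0.6,"twist": 0,"jaw": -1},
    {"tx": 0,"ty": 0,"tz": -0.6,"twist": 0,"jaw": -1},
    {"tx": 0,"ty": 0,"tz": -0.6,"twist": 0,"jaw": -1},
    {"tx": 0,"ty": 0,"tz": -0.4,"twist": 0,"jaw": -1},
    {"tx": 0,"ty": 0,"tz": 0,"twist": 0,"jaw": -1},
  ],
)

```text
clock: 10.1
position: [431.3, -158.2, 177.0]
eef_rot: [0.002, 0.135, 0.991, -0.0]
wrist_force: [-0.6, 0.0, -0.4]
finger_gap: 31.5
gripper_force: 30.0
```

Run:
```python
from h import *
o=r.get_obs(); p=o['position']; print(p,o['finger_gap'],o['clock'])
W=grab_frame('wrist'); S=grab_frame('side')
print('proj side',proj('side',[p+[0,0,-11],p,p+[0,0,20],p-[0,0,100]]).round())
cv2.imwrite('pics/s5.png',np.hstack([cv2.resize(S[180:310,220:330],(440,520),interpolation=2),cv2.resize(W[100:400,200:420],(352,480))[:,:].copy() if 0 else cv2.resize(W[100:400,210:400],(330,520))]))
```

```text
[ 431.30041881 -158.17420495  176.97760121] 31.476189136149987 10.1
proj side [[266. 247.]
 [265. 243.]
 [264. 235.]
 [269. 278.]]
```

View pics/s5.png

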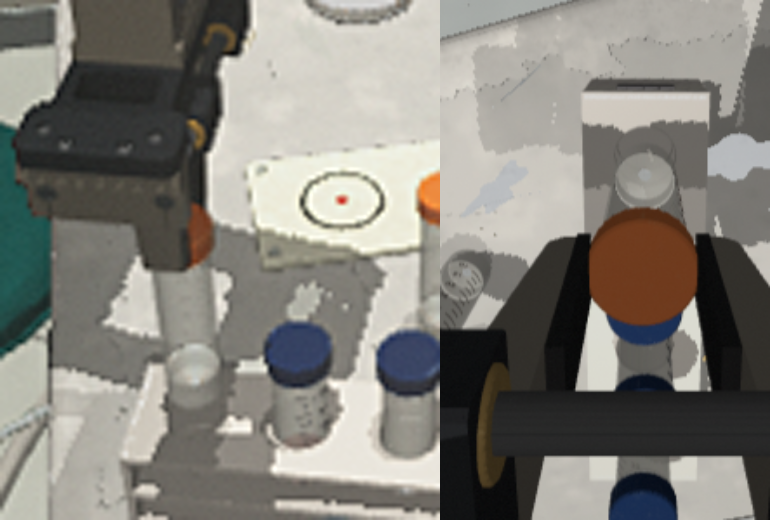

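apply_moves(
  increments=[
    {"tx": 0,"ty": 0,"tz": -0.8,"twist": 0,"jaw": -1},
    {"tx": 0,"ty": 0,"tz": -0.8,"twist": 0,"jaw": -1},
    {"tx": 0,"ty": 0,"tz": 0,"twist": -0.9,"jaw": -1},
    {"tx": 0,"ty": 0,"tz": 0,"twist": -0.9,"jaw": -1},
    {"tx": 0,"ty": 0,"tz": 0,"twist": -0.9,"jaw": -1},
    {"tx": -0.1,"ty": 0.9,"tz": 0,"twist": 0,"jaw": -1},
    {"tx": 0,"ty": 0.9,"tz": 0,"twist": 0,"jaw": -1},
    {"tx": 0,"ty": 0.9,"tz": 0,"twist": 0,"jaw": -1},
    {"tx": 0,"ty": 0.9,"tz": 0,"twist": 0,"jaw": -1},
    {"tx": 0,"ty": 0.4,"tz": 0.5,"twist": 0,"jaw": -1},
    {"tx": 0,"ty": 0,"tz": 0.8,"twist": 0,"jaw": -1},
    {"tx": 0,"ty": 0,"tz": 0,"twist": 0,"jaw": -1},
  ],
)

```text
clock: 11.4
position: [429.2, -37.1, 181.1]
eef_rot: [-0.003, -0.006, 1.0, 0.0]
wrist_force: [-0.4, 0.3, -0.1]
finger_gap: 31.4
gripper_force: 30.0
```

apply_moves(
  increments=[
    {"tx": 0,"ty": 0,"tz": 0.8,"twist": 0,"jaw": -1},
    {"tx": 0,"ty": 0,"tz": 0.8,"twist": 0,"jaw": -1},
    {"tx": 0,"ty": 0,"tz": 0.8,"twist": 0,"jaw": -1},
    {"tx": 0,"ty": 0,"tz": 0.3,"twist": 0,"jaw": -1},
    {"tx": 0,"ty": 0,"tz": 0,"twist": 0,"jaw": -1},
    {"tx": 0,"ty": 0,"tz": 0,"twist": 0,"jaw": -1},
  ],
)

```text
clock: 12.0
position: [432.3, -37.9, 103.8]
eef_rot: [0.0, -0.006, 1.0, -0.0]
wrist_force: [-0.9, -0.4, 0.0]
finger_gap: 31.3
gripper_force: 30.0
```

apply_moves(
  increments=[
    {"tx": 0,"ty": 0,"tz": 0.2,"twist": 0,"jaw": -1},
    {"tx": 0,"ty": 0,"tz": 0.13,"twist": 0,"jaw": -1},
    {"tx": 0,"ty": 0,"tz": 0,"twist": 0,"jaw": -1},
  ],
)

```text
clock: 12.3
position: [433.6, -37.8, 94.4]
eef_rot: [0.002, -0.006, 1.0, -0.0]
wrist_force: [-1.1, 1.8, 9.9]
finger_gap: 31.6
gripper_force: 30.1
```

apply_moves(
  increments=[
    {"tx": 0.19,"ty": 0,"tz": 0.0,"twist": 0,"jaw": -1},
    {"tx": 0.19,"ty": 0,"tz": 0.02,"twist": 0,"jaw": -1},
    {"tx": 0.19,"ty": 0,"tz": 0.03,"twist": 0,"jaw": -1},
    {"tx": 0.18,"ty": 0,"tz": 0.03,"twist": 0,"jaw": -1},
    {"tx": 0,"ty": 0,"tz": 0,"twist": 0,"jaw": -1},
  ],
)

```text
clock: 12.8
position: [412.8, -38.4, 93.7]
eef_rot: [0.004, -0.006, 1.0, -0.0]
wrist_force: [-1.0, 0.6, 27.3]
finger_gap: 31.7
gripper_force: 30.4
```

```bash
cat > tilt.py <<'E'
from h import *
import sys
o=r.get_obs(); p=o['position']
S=grab_frame('side'); K,R,t=cam('side')
ms=trace('side','tube_orange_mid')
cap=proj('side',[p+[0,0,13]])[0]; print(p.round(1),'cap px',cap.round())
for m in ms[:6]:
    ys,xs=np.nonzero(m['mask']); c=np.array([xs.mean(),ys.mean()])
    if np.linalg.norm(c-cap)<60: print(round(m['confidence'],2),c.round(1),xs.min(),xs.max(),ys.min(),ys.max(), cv2.fitLine(np.c_[xs,ys].astype(np.float32),2,0,.01,.01).ravel().round(2))
for th in (0,6,12,18,24,30):
    a=np.radians(th); piv=p+[0,0,13]; tip=piv+108*np.array([np.sin(a),0,-np.cos(a)]); print(th,'tip px',proj('side',[tip])[0].round(1))
for l in landmark_of('side','tube_orange_mid')[:6]: print('lm',(np.array(l['xy'])*[640,400]).round(1),round(l['confidence'],2))
if len(sys.argv)>1:
    x,y=cap.astype(int); cv2.imwrite(sys.argv[1],cv2.resize(S[max(y-60,0):y+80,x-70:x+90],(640,560),interpolation=2)); print('crop origin',x-70,max(y-60,0))
E
python3 tilt.py pics/t1.png
```

```text
[412.8 -38.4  93.7] cap px [256. 229.]
0.94 [263.8 247.3] 254 273 227 264 [  0.31   0.95 263.83 247.34]
0 tip px [260.5 262.1]
6 tip px [265.2 261.4]
12 tip px [269.7 260.3]
18 tip px [274.1 259. ]
24 tip px [278.3 257.3]
30 tip px [282.4 255.4]
lm [265.4 246. ] 0.89
lm [328.4 242.8] 0.77
lm [304.2 336.3] 0.68
lm [342.7 337.8] 0.59
crop origin 186 169
```

View pics/t1.png

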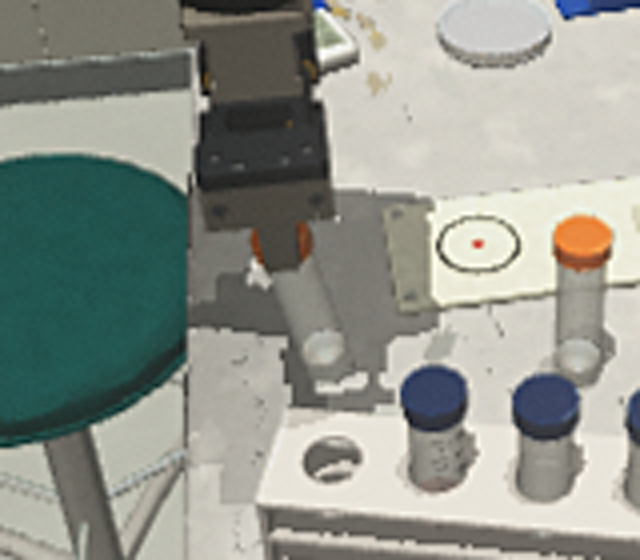

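apply_moves(
  increments=[
    {"tx": 0.21,"ty": 0,"tz": -0.02,"twist": 0,"jaw": -1},
    {"tx": 0.21,"ty": 0,"tz": 0.05,"twist": 0,"jaw": -1},
    {"tx": 0.21,"ty": 0,"tz": 0.07,"twist": 0,"jaw": -1},
    {"tx": 0.21,"ty": 0,"tz": 0.08,"twist": 0,"jaw": -1},
    {"tx": 0.21,"ty": 0,"tz": 0.1,"twist": 0,"jaw": -1},
    {"tx": 0,"ty": 0,"tz": 0,"twist": 0,"jaw": -1},
  ],
)

```text
clock: 13.55
position: [376.1, -38.4, 83.3]
eef_rot: [-0.001, -0.006, 1.0, -0.0]
wrist_force: [-9.9, -0.7, 26.7]
finger_gap: 31.8
gripper_force: 30.4
```

```bash
python3 tilt.py
```

```text
[376.1 -38.4  83.3] cap px [240. 234.]
0.81 [256.8 248.4] 244 271 232 262 [  0.71   0.71 256.79 248.45]
0 tip px [245.7 266.8]
6 tip px [250.4 266.1]
12 tip px [254.9 265.1]
18 tip px [259.3 263.7]
24 tip px [263.5 262.1]
30 tip px [267.5 260.1]
lm [328.5 246. ] 0.85
lm [257.  246.3] 0.82
lm [341.3 337.8] 0.77
lm [302.4 335.3] 0.73
```

apply_moves(
  increments=[
    {"tx": 0,"ty": 0,"tz": -0.5,"twist": 0,"jaw": -1},
    {"tx": 0,"ty": 0,"tz": -0.9,"twist": 0,"jaw": -1},
    {"tx": 0,"ty": 0,"tz": -0.9,"twist": 0,"jaw": -1},
    {"tx": 0,"ty": 0,"tz": -0.9,"twist": 0,"jaw": -1},
    {"tx": -0.4,"ty": 0.3,"tz": -0.7,"twist": 0,"jaw": -1},
    {"tx": -0.75,"ty": 0.5,"tz": 0,"twist": 0,"jaw": -1},
    {"tx": -0.75,"ty": 0.5,"tz": 0,"twist": 0,"jaw": -1},
    {"tx": -0.75,"ty": 0.5,"tz": 0,"twist": 0,"jaw": -1},
    {"tx": -0.75,"ty": 0.5,"tz": 0,"twist": 0,"jaw": -1},
    {"tx": -0.75,"ty": 0.5,"tz": 0,"twist": 0,"jaw": -1},
    {"tx": -0.4,"ty": 0.1,"tz": 0,"twist": 0,"jaw": -1},
    {"tx": 0,"ty": 0,"tz": 0,"twist": 0,"jaw": -1},
  ],
)

```text
clock: 14.9
position: [514.2, 50.5, 199.3]
eef_rot: [0.0, -0.006, 1.0, -0.0]
wrist_force: [-0.7, 0.5, 0.1]
finger_gap: 31.7
gripper_force: 30.0
```

apply_moves(
  increments=[
    {"tx": 0,"ty": 0,"tz": 0,"twist": 0,"jaw": -1},
    {"tx": 0,"ty": 0,"tz": 0,"twist": 0,"jaw": -1},
  ],
)

```text
clock: 15.1
position: [512.1, 49.6, 199.3]
eef_rot: [-0.0, -0.006, 1.0, -0.0]
wrist_force: [0.5, 0.6, -0.0]
finger_gap: 31.8
gripper_force: 30.0
```

```bash
python3 tilt.py pics/t2.png
python3 - <<'E'
from h import *
grab_frame('top')
for l in landmark_of('top','tube_orange_mid')[:6]: print('top lm',(np.array(l['xy'])*[640,400]).round(1),round(l['confidence'],2))
p=r.get_obs()['position'];print('exp mid',proj('side',[p+[25,0,-31]]),proj('top',[p+[25,0,-31]]))
E
```

```text
[512.1  49.6 199.3] cap px [294. 165.]
0.85 [305.8 181.6] 287 319 162 198 [  0.59   0.81 305.85 181.59]
0 tip px [295.5 202.2]
6 tip px [300.  201.6]
12 tip px [304.5 200.6]
18 tip px [308.8 199.3]
24 tip px [313.  197.6]
30 tip px [317.  195.6]
lm [329.7 244.5] 0.91
lm [303.1 336.6] 0.71
lm [307.  181.3] 0.62
lm [341.7 337.5] 0.61
crop origin 224 105
top lm [347.2 203.2] 0.52
top lm [414.4 228.9] 0.51
top lm [420.5 210.5] 0.46
exp mid [[305.52290683 180.01818011]] [[308.97076658 215.29589605]]
```

View pics/t2.png

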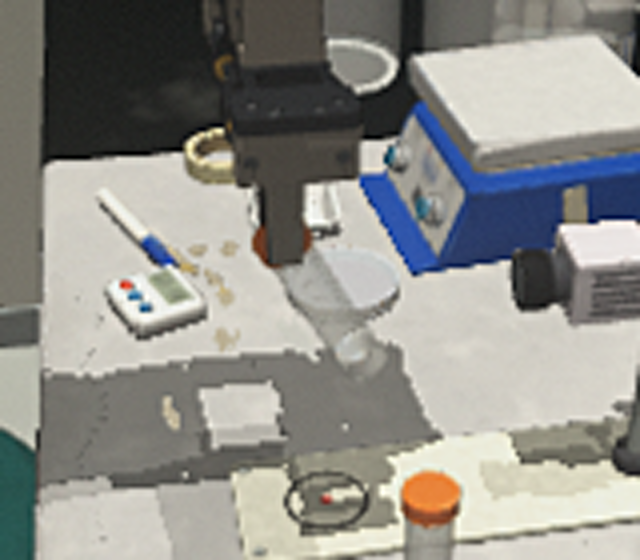

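Run:
```python
from h import *
from scipy.optimize import minimize
p=r.get_obs()['position']; grab_frame('side')
ms=[m for m in trace('side','tube_orange_mid') if np.hypot(*(np.array(m['xy'])*[640,400]-[306,181]))<25]
M=ms[0]['mask'][176:].astype(np.uint8)
a=np.linspace(0,2*np.pi,24,endpoint=False)
prof=[(0,5),(4,9),(15,14),(101,14),(101,17),(115,17)]   # height, radius (cone assumed)
P=np.array([[ra*np.cos(t),ra*np.sin(t),h] for h,ra in prof for t in a])
def iou(th,L,dy=0):
    t=np.radians(th); R=np.array([[np.cos(t),0,-np.sin(t)],[0,1,0],[np.sin(t),0,np.cos(t)]])
    X=(P-[0,0,L])@R.T+p+[0,dy,13]
    I=np.zeros((400,640),np.uint8); cv2.fillConvexPoly(I,cv2.convexHull(proj('side',X).round().astype(np.int32)),1); I=I[176:]
    return (I&M).sum()/(I|M).sum()
res=sorted([(round(iou(th,L),3),th,L) for th in range(16,46,2) for L in range(96,121,4)],reverse=True)[:8]; print(res)
```

```text
[(np.float64(0.857), 28, 108), (np.float64(0.855), 30, 108), (np.float64(0.836), 30, 104), (np.float64(0.834), 30, 112), (np.float64(0.832), 28, 112), (np.float64(0.823), 30, 116), (np.float64(0.819), 28, 104), (np.float64(0.81), 30, 100)]
```

```bash
python3 -c "
from workcell import r
print(r.get_obs()['joint_velocities'].round(4),r.get_obs()['position']);print(r.sign_off())"
```

```text
[ 0.0013  0.0054 -0.0034  0.0004  0.0007 -0.0011] [513.03223228  50.07958212 199.5091529 ]
the job is handed in; nothing more can be done
None
```

I handed the job in with the orange-capped tube held still in the gripper in front of the lens, its middle about 2–3 mm from the viewing point and leaning about 29° with the tip towards the lens; both figures come from my own camera measurements, and no verdict was returned.

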